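Load the dip rack and hold the washer's lid

TASK

Stand the three loose stand-offs in the three empty holes of the dip rack, one to a hole and right down on its lower deck. Then lift the lid of the parts washer and hold it open at 60 degrees so that I can lower the rack in with both hands: the lid has lost its prop and falls shut, so finish while still holding it there, and leave the tools on the bench where they lie.

Things in the scene. Friction and masses are not known exactly. Their poses are not given: they have to be found in the camera images.
- washer: bench parts washer, an empty grey sheet-metal tank fixed to the bench, 190 mm (its x) by 270 mm (its y), drop handles 10 mm out at the y ends, bright steel lid with its top 132 mm high when shut. Origin: centre of its underside, on the bench; its front looks along its own -x, to the robot; the hinge is at the back. It stands left or right of the robot's middle, the rack on the other side
- washer_lid (a joint): angle of the washer's lid, rad: 0 shut (as at the start), growing as the front edge rises and swings back; 60 degrees = 1.047; stop at 1.4. Nothing holds the lid up: it weighs 0.5 to 0.8 kg and falls shut from any angle; lifting at the handle takes 3 to 5 N, less as it rises
- lid_hinge (a point): point on the hinge axis, in the middle of the lid's width: 99 mm behind the washer's origin (its +x) and 127 mm above the bench
- lid_handle (a point): middle of the lid's handle, a straight round bar 10 mm thick and 108 mm long, parallel to the hinge, on the lid's top near its front edge, 29 mm free under the bar. With the lid shut it lies at x = -73, y = 0, z = 167 mm in the washer's frame (172 mm in front of the hinge axis, 40 mm above it); the lid's front edge is 26 mm ahead of it. It moves with the lid
- rack: loose steel dip rack, 132 mm (x) by 196 mm (y) with a wire grip 28 mm out at either y end, 1.2 kg; origin at the centre of its underside. Upper deck 4 mm thick, top at 32 mm, six 34 mm round holes at x = -32, +32 and y = -64, 0, +64 mm; stand-offs stand on the lower deck, 9 mm above the bench. At the start the row x = -32 (nearer the robot) is empty, the row x = +32 taken
- standoff_1: turned dark steel stand-off, a plain cylinder 28 mm in diameter and 60 mm long with a chamfered foot and a shallow dark bore in its top, about 180 g; origin at the centre of its underside, z along its axis; loose, standing on the bench between the washer and the rack at the start
- standoff_2: turned dark steel stand-off, a plain cylinder 28 mm in diameter and 60 mm long with a chamfered foot and a shallow dark bore in its top, about 180 g; origin at the centre of its underside, z along its axis; loose, standing on the bench between the washer and the rack at the start
- standoff_3: turned dark steel stand-off, a plain cylinder 28 mm in diameter and 60 mm long with a chamfered foot and a shallow dark bore in its top, about 180 g; origin at the centre of its underside, z along its axis; loose, standing on the bench between the washer and the rack at the start
- racked_1: turned dark steel stand-off, a plain cylinder 28 mm in diameter and 60 mm long with a chamfered foot and a shallow dark bore in its top, about 180 g; origin at the centre of its underside, z along its axis; already standing in the rack's far row (x = +32 mm), at y = +64 mm of the rack; it stays there
- racked_2: turned dark steel stand-off, a plain cylinder 28 mm in diameter and 60 mm long with a chamfered foot and a shallow dark bore in its top, about 180 g; origin at the centre of its underside, z along its axis; already standing in the rack's far row (x = +32 mm), at y = 0 mm of the rack; it stays there
- racked_3: turned dark steel stand-off, a plain cylinder 28 mm in diameter and 60 mm long with a chamfered foot and a shallow dark bore in its top, about 180 g; origin at the centre of its underside, z along its axis; already standing in the rack's far row (x = +32 mm), at y = -64 mm of the rack; it stays there
- tape_measure: tape measure, 36 x 68 x 62 mm, yellow case, standing near the robot; leave alone; origin at the centre of its underside
- pliers: combination pliers, 182 x 48 x 10 mm, lying near the robot; leave alone; origin at the centre of the underside, x along the length

How it is judged (in metres and radians):
On the way, in this order (a step that is already met when the one before it is completed fails the run):
1. all three loose stand-offs stand in holes of the rack, on its lower deck, the lid still shut (z of standoff_1 in the frame of rack between 0.005 and 0.014 m and x of standoff_1 in the frame of rack between -0.06 and 0.06 m and y of standoff_1 in the frame of rack between -0.09 and 0.09 m and angle between each of standoff_1, standoff_2, standoff_3's own z axis and vertical below 0.15 rad and z of standoff_2 in the frame of rack between 0.005 and 0.014 m and x of standoff_2 in the frame of rack between -0.06 and 0.06 m and y of standoff_2 in the frame of rack between -0.09 and 0.09 m and z of standoff_3 in the frame of rack between 0.005 and 0.014 m and x of standoff_3 in the frame of rack between -0.06 and 0.06 m and y of standoff_3 in the frame of rack between -0.09 and 0.09 m and value of joint washer_lid below 0.1 rad), for 0.2 s.
2. the fingers hold the lid at 60 degrees (value of joint washer_lid between 0.96 and 1.134 rad and contact force between the fingers and washer above 0.5 N), for 0.3 s.
At the end, for the whole second after the job is handed in: All six stand-offs upright (8 deg) in the rack's holes, feet on the lower deck (5 mm), one to a hole; rack level on the bench; lid still, 55 to 65 degrees open, touched by the gripper's fingers and by no loose thing, through the last second (all of step 2 and z of standoff_1 in the frame of rack between 0.005 and 0.014 m and x of standoff_1 in the frame of rack between -0.06 and 0.06 m and y of standoff_1 in the frame of rack between -0.09 and 0.09 m and angle between each of standoff_1, standoff_2, standoff_3, racked_1, racked_2, racked_3's own z axis and vertical below 0.15 rad and z of standoff_2 in the frame of rack between 0.005 and 0.014 m and x of standoff_2 in the frame of rack between -0.06 and 0.06 m and y of standoff_2 in the frame of rack between -0.09 and 0.09 m and z of standoff_3 in the frame of rack between 0.005 and 0.014 m and x of standoff_3 in the frame of rack between -0.06 and 0.06 m and y of standoff_3 in the frame of rack between -0.09 and 0.09 m and z of racked_1 in the frame of rack between 0.005 and 0.014 m and x of racked_1 in the frame of rack between -0.06 and 0.06 m and y of racked_1 in the frame of rack between -0.09 and 0.09 m and z of racked_2 in the frame of rack between 0.005 and 0.014 m and x of racked_2 in the frame of rack between -0.06 and 0.06 m and y of racked_2 in the frame of rack between -0.09 and 0.09 m and z of racked_3 in the frame of rack between 0.005 and 0.014 m and x of racked_3 in the frame of rack between -0.06 and 0.06 m and y of racked_3 in the frame of rack between -0.09 and 0.09 m and angle between rack's own z axis and vertical below 0.05 rad and height (world z) of rack below 0.006 m and linear speed of rack below 0.02 m/s and velocity of joint washer_lid between -0.08 and 0.08 rad/s and contact force between washer and standoff_1 below 0.2 N and contact force between washer and standoff_2 below 0.2 N and contact force between washer and standoff_3 below 0.2 N and contact force between washer and racked_1 below 0.2 N and contact force between washer and racked_2 below 0.2 N and contact force between washer and racked_3 below 0.2 N and contact force between washer and rack below 0.2 N and contact force between washer and tape_measure below 0.2 N and contact force between washer and pliers below 0.2 N); the arm keeps its last pose, push and grip.
It fails at once if a bystanding tool is shifted by more than 40 mm (distance of any of tape_measure, pliers from where it was at the start of the episode above 0.04 m).
It fails at once if the rack is tipped by more than 15 degrees (angle between rack's own z axis and vertical above 0.26 rad).
It also fails if it takes over 72 s, if anything falls off the work surface, if the arm or the gripper's body presses on something with over 40 N, if the wrist force passes 120 N, or if a joint passes its speed limit or range.

ROBOT

A 7-joint arm with a two-finger parallel gripper is mounted at the origin on the work surface; the furniture and walls round the work are solid. World frame = base frame: x ahead of the robot, y to its left, z up, the work surface at z = 0. Lengths are in mm, angles in rad, forces in N, time in s.
With the tool pointing down it reaches from about 400 to 875 mm from the base axis. Payload 4.4 kg.
Tool frame: the origin (TCP) lies at the very end of the fingers, on their centre line; the grasp point (between the pads) lies 19 mm behind it; y points along the fingers, z is the direction in which the jaws open and shut, and the axes are right-handed (so a half turn about y gives the same grasp; the last joint's range is limited). The gripper opens to 85 mm and grips with 20 to 120 N. Pads are 22 mm wide; open, the fingers measure 114 mm over their backs; the gripper's body (76 mm by 85 mm) begins 54 mm behind the grasp point. The pads swing forward as they close: fully open they stand 13 mm farther back than shut.
Start: joints at [-1.264, 0.628, 0.038, 1.517, -0.027, 0.996, -0.02], TCP at [236.723, 605.376, 231.313] pointing down, gripper open.
Joint ranges: [-3.06, 3.06], [-0.37, 2.12], [-1.25, 1.32], [0.18, 2.47], [-1.1, 4.24], [0.23, 1.98], [-2.94, 2.94]. Speed limits (rad/s): [2.57, 2.57, 3.14, 3.14, 3.14, 3.14, 3.14].

INTERFACE

Orientations are given as [roll, pitch, yaw] about the fixed x, y, z axes, in that order (R = Rz(yaw) Ry(pitch) Rx(roll)).
In Python, from cell import read_state, get_image, finish_job gives the robot as it stands. The module is installed in compiled form; this text tells all that it offers.
- The arm moves only by the tool servo_tool, never from a script. Its argument "increments" is a list of rows, each an object of numbers: "dx", "dy", "dz": the shift along the world's x, y, z in cm; "ax", "ay", "az": the turn, a rotation vector about the world's x, y, z in rad; "claw": the closure, from -1 (fully open) to 1 (shut). A call has 1 to 8 rows; each row is the pose to reach, as a shift and turn from the pose commanded when the call began; what a row does not reach only later rows make up. A row lasts 1/12 s, in which the tool goes at most 41.7 mm and 7.16 degrees, less where a joint would pass 70% of its speed; a pose out of reach is approached as far as the arm can. A call with a gripper value outside its range is refused whole. The fingers move at their own pace and stop on an object; the grip force is fixed at half the most. Time passes only in rows, so rows that repeat a pose let the fingers close. It gives the time, the measured TCP pose, the force and the opening at its end, in the units of the state.
- read_state(): the state, without advancing time (a new reading comes with each control period).
- get_image(name): name is "side" or "top"; returns a dict with "color" (384x512x3 uint8, red, green, blue), "fov_y" (degrees; the focal length in pixels is half the picture's height over the tangent of half this angle, whatever the lens; pixels are square), "cx", "cy" (the principal point, pixels), "k1" (the pictures are not rectified: a ray, as slopes to the right and down, at radius r is drawn at 1 + k1 r^2 times it, then the intrinsics apply), "R" (3x3) and "t" (3): a world point X has camera coordinates R X + t. Camera axes: x right, y down, z forward; pixel columns grow to the right and rows downward; lengths in mm; the calibration is good to about 2 mm. A picture is of the moment at which its call begins. There is no depth.
- finish_job(): hands the job in, once; it reports no verdict.
The state is a dict: "clock": time; "qpos": joint angles; "qd": joint speeds; "tau": joint torques, N m; "eef_pos": TCP position; "tool_rot": TCP orientation; "force": force on the tool from outside, world axes, zero at the start; "torque": the same for the moment, N m; "width": finger opening in mm.
Only numpy, scipy, OpenCV 4.12 (cv2) and the standard library are available. Lean on these libraries where they do the work, as an engineer would, in place of code of your own. Each camera call takes 0.05 s, during which the arm holds its last target.

## Working session

There is one attempt and no reset: what is moved stays moved. The work goes in short steps, Python scripts to look and compute and a tool call to move; the robot and the scene stay as the last step left them, time stands still between calls to the robot, and variables do not carry over. Pictures are saved under pics/ and viewed, and the job is handed in when it is done.

Besides the shell and the picture viewer there is one more tool, called by a JSON object that holds its "op" and its "data", one argument or row to a line. servo_tool: Moves the arm, as the interface text tells. Its arguments: {"type":"object","properties":{"increments":{"type":"array","items":{"type":"object","properties":{"dx":{"type":"number"},"dy":{"type":"number"},"dz":{"type":"number"},"ax":{"type":"number"},"ay":{"type":"number"},"az":{"type":"number"},"claw":{"type":"number"}}}}},"required":["increments"]}

```bash
mkdir -p pics; ls; cat > h.py <<'E'
import numpy as np, cv2
from cell import read_state, get_image
def snap(name,fn):
    im=get_image(name); cv2.imwrite('pics/'+fn,im['color'][:,:,::-1]); return im
def K(im):
    f=im['color'].shape[0]/2/np.tan(np.radians(im['fov_y'])/2); return f
def proj(im,X):
    X=np.atleast_2d(X).astype(float); c=X@np.array(im['R']).T+np.array(im['t']); s=c[:,:2]/c[:,2:]
    r2=(s**2).sum(1,keepdims=True); s=s*(1+im['k1']*r2); f=K(im); return s*f+[im['cx'],im['cy']]
def ray(im,uv):
    uv=np.atleast_2d(uv).astype(float); d=(uv-[im['cx'],im['cy']])/K(im); s=d.copy()
    for _ in range(30): s=d/(1+im['k1']*(s**2).sum(1,keepdims=True))
    R=np.array(im['R']); t=np.array(im['t']); D=np.c_[s,np.ones(len(s))]@R; o=-R.T@t; return o,D
def onz(im,uv,z):
    o,D=ray(im,uv); return o+D*((z-o[2])/D[:,2:])
E
python3 - <<'E'
from h import *
for n in('side','top'):
    im=snap(n,n+'0.png'); print(n,im['fov_y'],im['cx'],im['cy'],im['k1'],-np.array(im['R']).T@np.array(im['t']),np.round(im['R'],3).tolist())
print(read_state())
E
```

```text
pics
side 54.67350852419749 258.7024536364023 189.52266455437478 -0.09709335225861003 [ 113.73239233 -700.02895871  595.54429675] [[0.869, -0.496, -0.009], [-0.246, -0.416, -0.875], [0.43, 0.762, -0.484]]
top 43.49708883031509 254.12109709524515 192.77117193556717 -0.05958128035893092 [ 420.59975946   -5.40750726 1627.14732492] [[0.027, -1.0, -0.006], [-0.998, -0.027, -0.051], [0.051, 0.008, -0.999]]
{'clock': 0.1, 'qpos': array([-1.26378641,  0.62924027,  0.0384537 ,  1.51828841, -0.02703485,
        0.9963179 , -0.01999092]), 'qd': array([-9.98261236e-05, -1.13303730e-03, -2.93581210e-04, -3.19062774e-03,
        1.21889880e-03,  1.12955703e-04,  2.28891987e-04]), 'tau': array([ 3.44709872e-03, -5.64533043e+01,  1.23099234e+00, -1.93969667e+01,
        1.14282203e-02,  5.46499083e-03, -8.86855219e-06]), 'eef_pos': array([236.50930286, 604.82553654, 230.48334787]), 'tool_rot': array([-1.57253251e+00,  6.51398180e-06, -3.72827493e-01]), 'force': array([-1.06668041,  0.16238886, -0.24546859]), 'torque': array([-0.0747769 , -0.014907  ,  0.01853464]), 'width': 85.74555659147462}
```

View pics/side0.png

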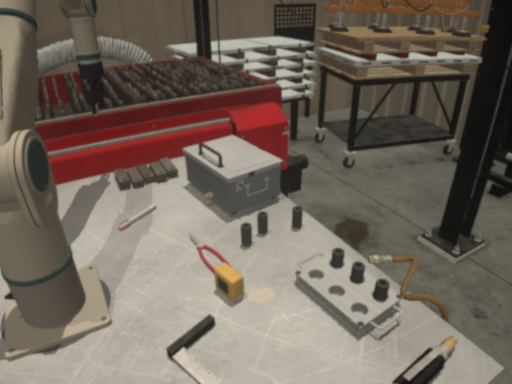

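View pics/top0.png

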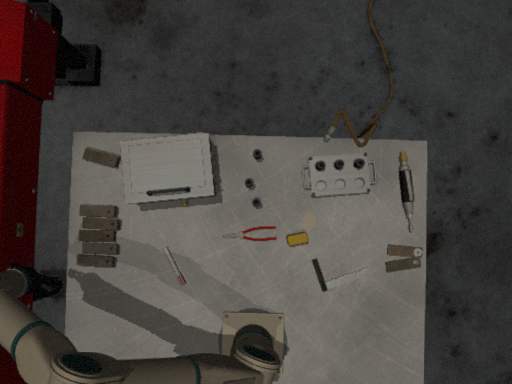

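Side view: washer at about (233,175), loose stand-offs at (246,235), (262,222) and (297,217), rack at (350,290). The top view shows the same layout: lid handle at (168,191), stand-offs at (257,155), (249,184) and (257,203), rack at (339,175). I'll zoom in to measure.

```bash
python3 - <<'E'
import cv2,numpy as np
a=cv2.imread('pics/top0.png'); s=cv2.imread('pics/side0.png')
A=cv2.resize(a[140:215,235:385],None,fx=5,fy=5,interpolation=cv2.INTER_CUBIC); A=np.clip(A*1.6,0,255).astype('uint8')
cv2.imwrite('pics/topz.png',A)
cv2.imwrite('pics/topw.png',np.clip(1.5*cv2.resize(a[125:215,110:235],None,fx=6,fy=6,interpolation=cv2.INTER_CUBIC),0,255).astype('uint8'))
cv2.imwrite('pics/sidez.png',cv2.resize(s[195:345,230:410],None,fx=4,fy=4,interpolation=cv2.INTER_CUBIC))
E
```

```text
(no output)
```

View pics/topz.png

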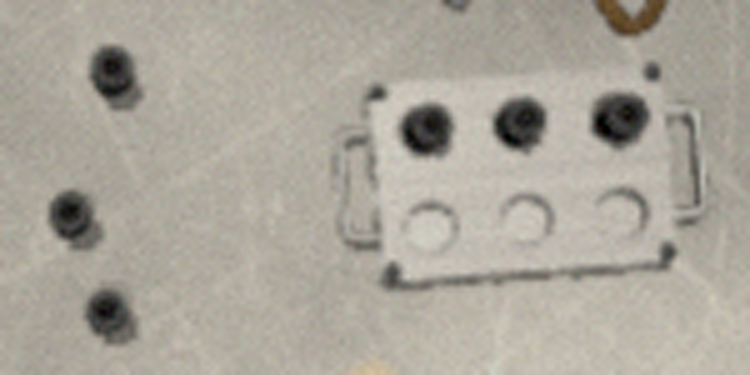

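View pics/topw.png

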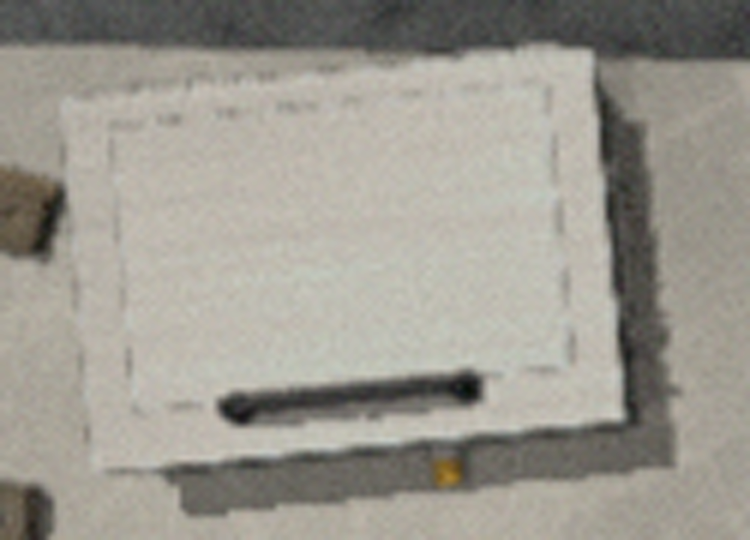

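View pics/sidez.png

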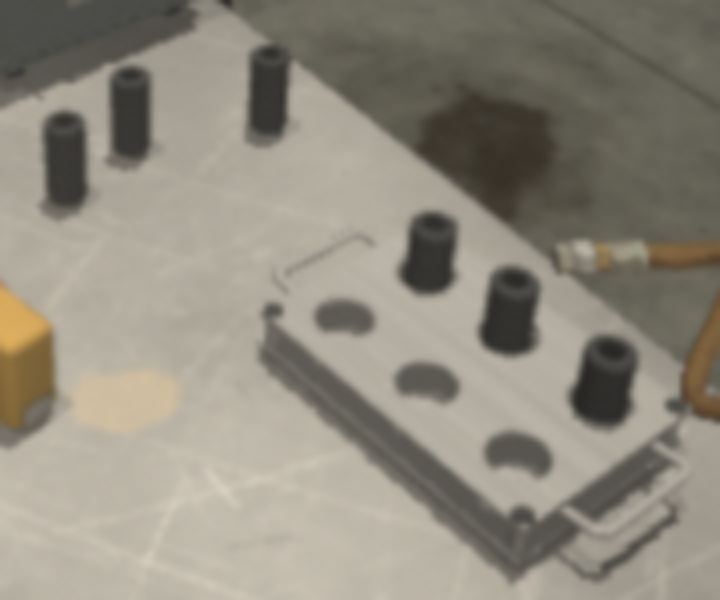

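```bash
cat > m.py <<'E'
from h import *
def blobs(im,box,thr,amin=20):
    x0,y0,x1,y1=box
    g=cv2.cvtColor(im['color'],cv2.COLOR_RGB2GRAY)[y0:y1,x0:x1]
    m=(g<thr).astype('uint8'); n,l,st,c=cv2.connectedComponentsWithStats(m)
    return [(c[i]+[x0,y0],st[i]) for i in range(1,n) if st[i][4]>=amin]
E
python3 - <<'E'
from m import *
T=get_image('top');S=get_image('side')
for im,box,n in((T,(240,140,275,215),'top'),(S,(236,200,310,250),'side'),(T,(310,155,370,175),'topR'),(S,(325,245,395,305),'sideR')):
  for thr in(60,75,90):
    for c,st in blobs(im,box,thr): print(n,thr,c.round(1),st,onz(im,c,30).round(1)[0][:2],onz(im,c,50).round(1)[0][:2])
z=lambda p,o,k: (np.array(p)+.5)/k-.5+np.array(o)
print('bolts');P=onz(T,z([(377,92),(652,72),(392,270),(668,252)],(235,140),5),34);print(P.round(1),P.mean(0).round(1),np.linalg.norm(P[0]-P[3]),np.linalg.norm(P[1]-P[2]),np.linalg.norm(P[0]-P[1]),np.linalg.norm(P[0]-P[2]))
print('holes',onz(T,z([(431,228),(527,218),(622,212)],(235,140),5),32).round(1))
print('Shole',onz(S,z([(345,318),(427,384),(518,456)],(230,195),4),32).round(1))
print('Sbolts',onz(S,z([(273,311),(522,517),(676,405)],(230,195),4),34).round(1))
print('loose tops T',onz(T,z([(112,68),(70,211),(106,309)],(235,140),5),60).round(1))
print('loose tops S',onz(S,z([(66,121),(131,75),(269,54)],(230,195),4),60).round(1))
print('racked tops T',onz(T,z([(427,128),(520,121),(619,115)],(235,140),5),69).round(1))
print('racked tops S',onz(S,z([(434,223),(515,279),(610,349)],(230,195),4),69).round(1))
print('lid corners',onz(T,z([(65,98),(590,48),(625,420),(95,468)],(110,125),6),132).round(1))
print('handle ends',onz(T,z([(237,402),(465,382)],(110,125),6),167).round(1))
E
```

```text
top 60 [257.2 154.6] [13 10  9 11 68] [6.301e+02 4.000e-01] [6.275e+02 3.000e-01]
top 60 [248.7 182.9] [ 5 39  8  9 58] [534.5  25.9] [533.1  25.6]
top 60 [256.2 202.3] [13 58  8  9 55] [470.7  -0.6] [470.1  -0.6]
top 75 [257.6 155.1] [13  9 10 13 88] [628.3  -0.9] [625.7  -1. ]
top 75 [249.4 183.5] [ 5 38 10 12 87] [532.6  23.6] [531.2  23.3]
top 75 [256.7 202.9] [12 58 10 11 83] [468.8  -2.3] [468.2  -2.3]
top 90 [257.7 155. ] [ 13   9  11  13 107] [628.7  -1.3] [626.1  -1.3]
top 90 [249.7 183.5] [ 5 38 11 12 99] [532.7  22.5] [531.3  22.1]
top 90 [256.9 202.8] [ 12  57  11  12 100] [469.3  -3. ] [468.7  -3.1]
side 60 [296.7 219.2] [ 57  11   8  17 115] [622.9  -8.4] [604.9 -32.9]
side 60 [262.  224.4] [ 23  17   7  16 108] [528.2  18.3] [513.6  -7.1]
side 60 [246.1 236.7] [  7  29   8  16 108] [464.9  -9.7] [452.5 -34.1]
side 75 [296.7 217.3] [ 57   7   9  22 164] [ 6.283e+02 -6.000e-01] [610.1 -25.3]
side 75 [262.3 222.9] [ 22  12   9  22 167] [532.4  24.2] [517.6  -1.4]
side 75 [246.  234.9] [  6  24   9  22 182] [468.3  -2.4] [455.8 -27. ]
side 90 [251.1 205.5] [  0   0  42  17
[... 2260 characters left out ...]
.3   32. ]
 [ 537.3 -279.    32. ]
 [ 543.6 -342.2   32. ]]
Sbolts [[ 498.8 -191.8   34. ]
 [ 517.  -373.7   34. ]
 [ 637.  -360.7   34. ]]
loose tops T [[6.308e+02 1.000e+00 6.000e+01]
 [5.361e+02 2.590e+01 6.000e+01]
 [4.728e+02 6.000e-01 6.000e+01]]
loose tops S [[ 4.702e+02 -1.300e+00  6.000e+01]
 [ 5.331e+02  2.470e+01  6.000e+01]
 [ 6.277e+02 -3.000e-01  6.000e+01]]
racked tops T [[ 595.8 -205.    69. ]
 [ 602.1 -265.5   69. ]
 [ 607.8 -330.1   69. ]]
racked tops S [[ 595.6 -209.5   69. ]
 [ 601.6 -269.7   69. ]
 [ 605.6 -336.1   69. ]]
lid corners [[649.4 431.9 132. ]
 [682.2 156.3 132. ]
 [488.1 131.8 132. ]
 [455.6 407.7 132. ]]
handle ends [[490.4 326.5 167. ]
 [503.6 210.5 167. ]]
```

Both views agree to about 2–3 mm. Loose stand-offs are at (629,0), (533,24) and (469,-1). The rack is at about (570,-274) with yaw 0.10, and its empty holes are at about (532,-214), (539,-278) and (545,-341). The handle is at about (497,268) with yaw 0.117. I'll go to the nearest stand-off first.

{"op": "servo_tool", "data": {
  "increments": [
    {"dx":1.4,"dy":-3.8,"az":0.06},
    {"dx":2.8,"dy":-7.6,"az":0.12},
    {"dx":4.2,"dy":-11.4,"az":0.18},
    {"dx":5.7,"dy":-15.2,"az":0.24},
    {"dx":7.1,"dy":-19,"az":0.3},
    {"dx":8.6,"dy":-22.8,"az":0.36},
    {"dx":10.1,"dy":-26.6,"az":0.42},
    {"dx":11.6,"dy":-30.3,"az":0.473}
  ]
}}

```text
invalid input at $.increments[0]: expected keys dx, dy, dz, ax, ay, az, claw
```

{"op": "servo_tool", "data": {
  "increments": [
    {"dx":1.4,"dy":-3.8},
    {"dx":2.8,"dy":-7.6},
    {"dx":4.2,"dy":-11.4},
    {"dx":5.7,"dy":-15.2},
    {"dx":7.1,"dy":-19},
    {"dx":8.6,"dy":-22.8},
    {"dx":10.1,"dy":-26.6},
    {"dx":11.6,"dy":-30.3}
  ]
}}

```text
invalid input at $.increments[0]: expected keys dx, dy, dz, ax, ay, az, claw
```

{"op": "servo_tool", "data": {
  "increments": [
    {"dx":1.4,"dy":-3.8,"dz":0,"ax":0,"ay":0,"az":0.06,"claw":-1},
    {"dx":2.8,"dy":-7.6,"dz":0,"ax":0,"ay":0,"az":0.12,"claw":-1},
    {"dx":4.2,"dy":-11.4,"dz":0,"ax":0,"ay":0,"az":0.18,"claw":-1},
    {"dx":5.7,"dy":-15.2,"dz":0,"ax":0,"ay":0,"az":0.24,"claw":-1},
    {"dx":7.1,"dy":-19,"dz":0,"ax":0,"ay":0,"az":0.3,"claw":-1},
    {"dx":8.6,"dy":-22.8,"dz":0,"ax":0,"ay":0,"az":0.36,"claw":-1},
    {"dx":10.1,"dy":-26.6,"dz":0,"ax":0,"ay":0,"az":0.42,"claw":-1},
    {"dx":11.6,"dy":-30.3,"dz":0,"ax":0,"ay":0,"az":0.473,"claw":-1}
  ]
}}

```text
clock: 0.87
eef_pos: [353.0, 300.3, 231.4]
tool_rot: [-1.571, -0.0, 0.103]
force: [0.1, 0.1, 0.5]
width: 85.2
```

{"op": "servo_tool", "data": {
  "increments": [
    {"dx":1.45,"dy":-3.8,"dz":0,"ax":0,"ay":0,"az":0,"claw":-1},
    {"dx":2.9,"dy":-7.6,"dz":0,"ax":0,"ay":0,"az":0,"claw":-1},
    {"dx":4.35,"dy":-11.4,"dz":0,"ax":0,"ay":0,"az":0,"claw":-1},
    {"dx":5.8,"dy":-15.2,"dz":-2,"ax":0,"ay":0,"az":0,"claw":-1},
    {"dx":7.25,"dy":-19,"dz":-4,"ax":0,"ay":0,"az":0,"claw":-1},
    {"dx":8.7,"dy":-22.8,"dz":-6,"ax":0,"ay":0,"az":0,"claw":-1},
    {"dx":10.15,"dy":-26.6,"dz":-8,"ax":0,"ay":0,"az":0,"claw":-1},
    {"dx":11.6,"dy":-30.1,"dz":-10,"ax":0,"ay":0,"az":0,"claw":-1}
  ]
}}

```text
clock: 1.53
eef_pos: [463.9, 12.6, 138.0]
tool_rot: [-1.571, -0.001, 0.1]
force: [1.6, -0.3, -0.2]
width: 85.4
```

```bash
python3 - <<'E'
from h import *
s=read_state();print(s['eef_pos'],s['qpos'].round(2))
T=snap('top','t1.png');S=snap('side','s1.png')
cv2.imwrite('pics/s1z.png',cv2.resize(cv2.imread('pics/s1.png')[150:260,190:330],None,fx=5,fy=5,interpolation=cv2.INTER_CUBIC))
print(proj(S,[s['eef_pos']]))
E
```

```text
[463.90989425  12.55082147 137.97036343] [-0.06  0.52 -0.04  2.11  0.04  0.51  1.54]
[[240.44393004 196.65180642]]
```

View pics/s1z.png

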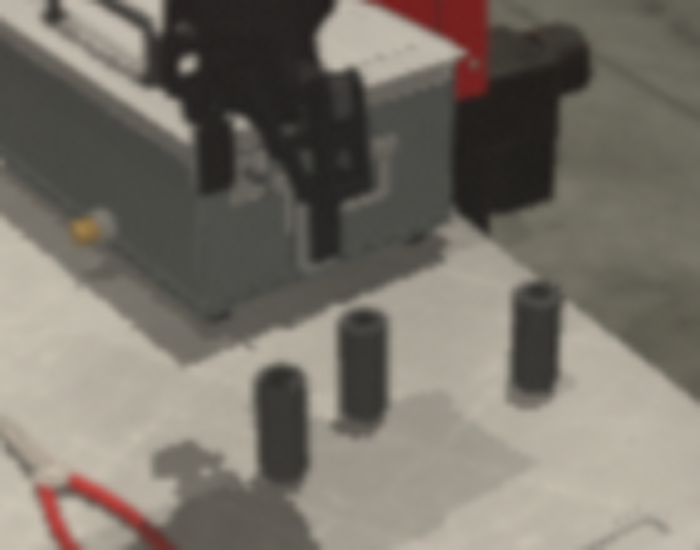

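The picture shows the gripper up and left of the near stand-off (at about (247,225) full-frame), still catching up to its target. Descending.

{"op": "servo_tool", "data": {
  "increments": [
    {"dx":0,"dy":0,"dz":-1.5,"ax":0,"ay":0,"az":0,"claw":-1},
    {"dx":0,"dy":0,"dz":-4,"ax":0,"ay":0,"az":0,"claw":-1},
    {"dx":0,"dy":0,"dz":-6.5,"ax":0,"ay":0,"az":0,"claw":-1},
    {"dx":0,"dy":0,"dz":-8.5,"ax":0,"ay":0,"az":0,"claw":-1},
    {"dx":0,"dy":0,"dz":-9.9,"ax":0,"ay":0,"az":0,"claw":-1},
    {"dx":0,"dy":0,"dz":-9.9,"ax":0,"ay":0,"az":0,"claw":-1},
    {"dx":0,"dy":0,"dz":-9.9,"ax":0,"ay":0,"az":0,"claw":-1}
  ]
}}

```text
clock: 2.22
eef_pos: [463.1, 14.9, 39.4]
tool_rot: [-1.571, 0.001, 0.101]
force: [0.5, -0.8, -0.7]
width: 85.5
```

```bash
python3 - <<'E'
from h import *
S=snap('side','s2.png');T=snap('top','t2.png')
s=read_state();print(s['eef_pos'],s['force'])
cv2.imwrite('pics/s2z.png',cv2.resize(cv2.imread('pics/s2.png')[150:260,190:330],None,fx=5,fy=5,interpolation=cv2.INTER_CUBIC))
E
```

```text
[464.0612547   14.73958903  40.46334335] [-0.24279306 -0.35954153 -0.20367186]
```

View pics/s2z.png

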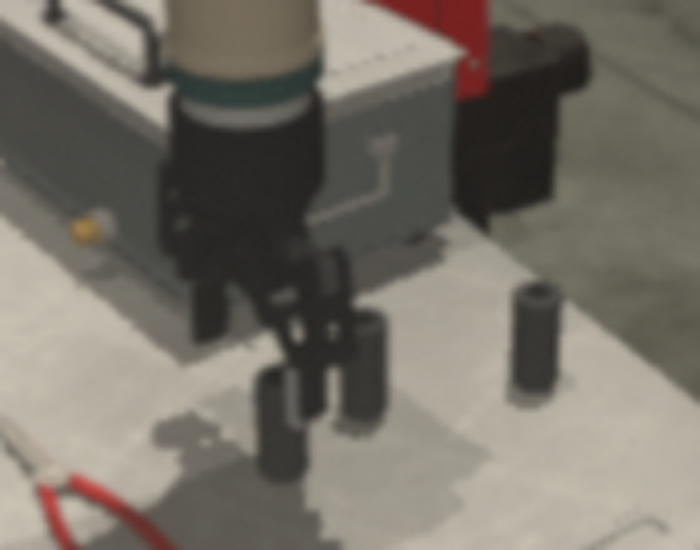

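The tool stopped short at y = 15 because the previous call's last row was clipped. The stand-off is still between the jaws, so I'll correct and close.

{"op": "servo_tool", "data": {
  "increments": [
    {"dx":0.5,"dy":-1.65,"dz":-0.8,"ax":0,"ay":0,"az":0,"claw":-1},
    {"dx":0.5,"dy":-1.65,"dz":-0.8,"ax":0,"ay":0,"az":0,"claw":-1},
    {"dx":0.5,"dy":-1.65,"dz":-0.8,"ax":0,"ay":0,"az":0,"claw":1},
    {"dx":0.5,"dy":-1.65,"dz":-0.8,"ax":0,"ay":0,"az":0,"claw":1},
    {"dx":0.5,"dy":-1.65,"dz":-0.8,"ax":0,"ay":0,"az":0,"claw":1},
    {"dx":0.5,"dy":-1.65,"dz":-0.8,"ax":0,"ay":0,"az":0,"claw":1},
    {"dx":0.5,"dy":-1.65,"dz":-0.8,"ax":0,"ay":0,"az":0,"claw":1}
  ]
}}

```text
clock: 2.9
eef_pos: [468.5, -1.5, 31.9]
tool_rot: [-1.57, -0.0, 0.101]
force: [-1.2, 0.8, 6.6]
width: 26.8
```

{"op": "servo_tool", "data": {
  "increments": [
    {"dx":0,"dy":0,"dz":2,"ax":0,"ay":0,"az":0,"claw":1},
    {"dx":0,"dy":0,"dz":5,"ax":0,"ay":0,"az":0,"claw":1},
    {"dx":0,"dy":0,"dz":8,"ax":0,"ay":0,"az":0,"claw":1},
    {"dx":0.5,"dy":-2,"dz":10,"ax":0,"ay":0,"az":0,"claw":1},
    {"dx":1.2,"dy":-5.2,"dz":10.5,"ax":0,"ay":0,"az":0,"claw":1},
    {"dx":2,"dy":-8.5,"dz":10.5,"ax":0,"ay":0,"az":0,"claw":1},
    {"dx":2.8,"dy":-12,"dz":10.5,"ax":0,"ay":0,"az":0,"claw":1},
    {"dx":3.5,"dy":-15.5,"dz":10.5,"ax":0,"ay":0,"az":0,"claw":1}
  ]
}}

```text
clock: 3.57
eef_pos: [503.6, -158.2, 136.9]
tool_rot: [-1.571, -0.0, 0.101]
force: [0.1, -0.5, -2.2]
width: 26.3
```

{"op": "servo_tool", "data": {
  "increments": [
    {"dx":0.8,"dy":-3.5,"dz":0,"ax":0,"ay":0,"az":0,"claw":1},
    {"dx":1.6,"dy":-7,"dz":0,"ax":0,"ay":0,"az":0,"claw":1},
    {"dx":2.4,"dy":-10.5,"dz":0,"ax":0,"ay":0,"az":0,"claw":1},
    {"dx":3.2,"dy":-14,"dz":0,"ax":0,"ay":0,"az":0,"claw":1},
    {"dx":4.2,"dy":-17.5,"dz":0,"ax":0,"ay":0,"az":0,"claw":1},
    {"dx":4.2,"dy":-18.5,"dz":0,"ax":0,"ay":0,"az":0,"claw":1},
    {"dx":4.2,"dy":-18.5,"dz":0,"ax":0,"ay":0,"az":0,"claw":1}
  ]
}}

```text
clock: 4.15
eef_pos: [544.1, -346.8, 135.8]
tool_rot: [-1.573, 0.001, 0.094]
force: [-0.6, 1.1, -0.9]
width: 26.6
```

{"op": "servo_tool", "data": {
  "increments": [
    {"dx":0,"dy":0,"dz":-2,"ax":0,"ay":0,"az":0,"claw":1},
    {"dx":0,"dy":0,"dz":-4,"ax":0,"ay":0,"az":0,"claw":1},
    {"dx":0,"dy":0,"dz":-5.5,"ax":0,"ay":0,"az":0,"claw":1},
    {"dx":0,"dy":0,"dz":-5.5,"ax":0,"ay":0,"az":0,"claw":1},
    {"dx":0,"dy":0,"dz":-5.5,"ax":0,"ay":0,"az":0,"claw":1}
  ]
}}

```text
clock: 4.57
eef_pos: [544.8, -339.9, 80.7]
tool_rot: [-1.568, 0.002, 0.102]
force: [-0.6, 0.3, -1.5]
width: 26.6
```

```bash
python3 - <<'E'
from h import *
S=snap('side','s3.png');T=snap('top','t3.png')
s=read_state();print(s['eef_pos'],s['force'],s['width'],s['tool_rot'])
cv2.imwrite('pics/s3z.png',cv2.resize(cv2.imread('pics/s3.png')[200:340,280:440],None,fx=4.2,fy=4.2,interpolation=cv2.INTER_CUBIC))
cv2.imwrite('pics/t3z.png',np.clip(1.5*cv2.resize(cv2.imread('pics/t3.png')[140:215,300:390],None,fx=6,fy=6,interpolation=cv2.INTER_CUBIC),0,255))
# foot axis at z=foot
f=np.array(s['eef_pos']); f[2]-=31; print(proj(S,[f]),(proj(S,[f])-[280,200]+.5)*4.2-.5)
E
```

```text
[ 546.19592216 -341.41403799   82.52304376] [ 0.13120716 -0.95631511 -1.79276844] 26.054809362869733 [-1.57104659e+00 -1.03051466e-03  1.01277286e-01]
[[361.13324771 300.89612507]] [[342.35964037 425.36372528]][ WARN:0@5.855] global loadsave.cpp:1063 imwrite_ Unsupported depth image for selected encoder is fallbacked to CV_8U.
```

View pics/s3z.png

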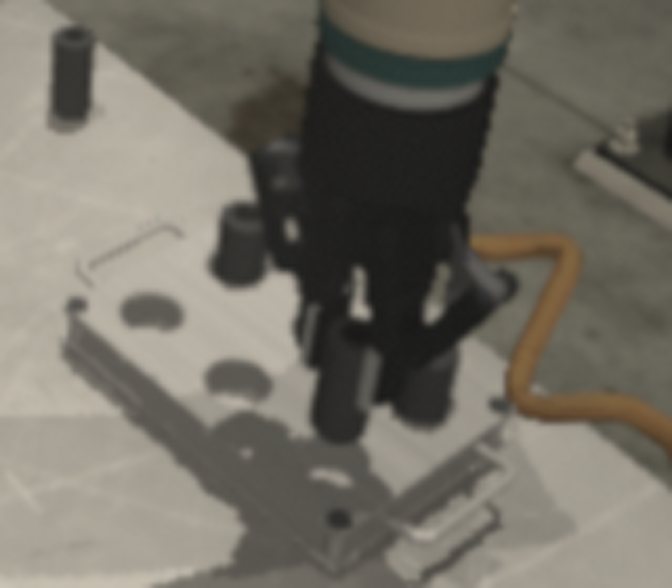

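View pics/t3z.png

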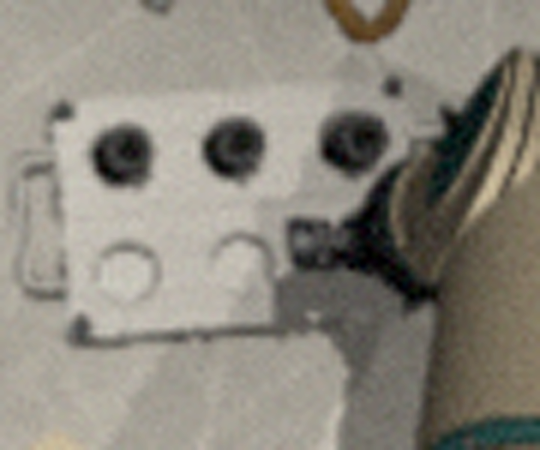

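In the side picture the held stand-off's foot is at zoomed (338,430), which lines up with the hole to within about 1 mm. I'll lower it in.

{"op": "servo_tool", "data": {
  "increments": [
    {"dx":0,"dy":0,"dz":-1,"ax":0,"ay":0,"az":0,"claw":1},
    {"dx":0,"dy":0,"dz":-2,"ax":0,"ay":0,"az":0,"claw":1},
    {"dx":0,"dy":0,"dz":-2.6,"ax":0,"ay":0,"az":0,"claw":1},
    {"dx":0,"dy":0,"dz":-3.2,"ax":0,"ay":0,"az":0,"claw":1},
    {"dx":0,"dy":0,"dz":-3.7,"ax":0,"ay":0,"az":0,"claw":1},
    {"dx":0,"dy":0,"dz":-3.7,"ax":0,"ay":0,"az":0,"claw":1}
  ]
}}

```text
clock: 5.17
eef_pos: [544.6, -341.7, 43.1]
tool_rot: [-1.569, 0.002, 0.1]
force: [-0.3, 0.5, -2.3]
width: 26.0
```

{"op": "servo_tool", "data": {
  "increments": [
    {"dx":0,"dy":0,"dz":-0.1,"ax":0,"ay":0,"az":0,"claw":0},
    {"dx":0,"dy":0,"dz":-0.1,"ax":0,"ay":0,"az":0,"claw":0},
    {"dx":0,"dy":0,"dz":-0.1,"ax":0,"ay":0,"az":0,"claw":0},
    {"dx":0,"dy":0,"dz":-0.1,"ax":0,"ay":0,"az":0,"claw":0}
  ]
}}

```text
clock: 5.5
eef_pos: [545.9, -342.4, 44.2]
tool_rot: [-1.571, -0.001, 0.1]
force: [0.4, -0.3, 0.3]
width: 42.4
```

{"op": "servo_tool", "data": {
  "increments": [
    {"dx":0,"dy":0,"dz":3,"ax":0,"ay":0,"az":0,"claw":0},
    {"dx":0,"dy":0,"dz":6.5,"ax":0,"ay":0,"az":0,"claw":0},
    {"dx":-0.1,"dy":3,"dz":9,"ax":0,"ay":0,"az":0,"claw":-1},
    {"dx":-0.2,"dy":7,"dz":9,"ax":0,"ay":0,"az":0,"claw":-1},
    {"dx":-0.4,"dy":11,"dz":9,"ax":0,"ay":0,"az":0,"claw":-1},
    {"dx":-0.6,"dy":15,"dz":9,"ax":0,"ay":0,"az":0,"claw":-1},
    {"dx":-0.7,"dy":19,"dz":9,"ax":0,"ay":0,"az":0,"claw":-1},
    {"dx":-0.8,"dy":23,"dz":9,"ax":0,"ay":0,"az":0,"claw":-1}
  ]
}}

```text
clock: 6.17
eef_pos: [537.4, -110.5, 134.3]
tool_rot: [-1.571, -0.001, 0.1]
force: [0.6, -0.4, 0.5]
width: 85.7
```

{"op": "servo_tool", "data": {
  "increments": [
    {"dx":-0.2,"dy":4,"dz":0,"ax":0,"ay":0,"az":0,"claw":-1},
    {"dx":-0.4,"dy":8,"dz":0,"ax":0,"ay":0,"az":0,"claw":-1},
    {"dx":-0.5,"dy":11.6,"dz":0,"ax":0,"ay":0,"az":0,"claw":-1},
    {"dx":-0.5,"dy":13.6,"dz":0,"ax":0,"ay":0,"az":0,"claw":-1},
    {"dx":-0.5,"dy":13.6,"dz":0,"ax":0,"ay":0,"az":0,"claw":-1},
    {"dx":-0.5,"dy":13.6,"dz":-2.5,"ax":0,"ay":0,"az":0,"claw":-1}
  ]
}}

```text
clock: 6.67
eef_pos: [536.3, 26.2, 112.3]
tool_rot: [-1.57, -0.01, 0.104]
force: [0.6, -1.1, -0.2]
width: 85.4
```

```bash
python3 - <<'E'
from m import *
S=snap('side','s4.png');T=snap('top','t4.png')
for _ in range(2):
  s=read_state();print(s['eef_pos'],s['force'],s['width'],s['tool_rot']); get_image('top')
cv2.imwrite('pics/s4z.png',cv2.resize(cv2.imread('pics/s4.png')[170:340,200:410],None,fx=3.5,fy=3.5,interpolation=cv2.INTER_CUBIC))
E
```

```text
[530.71754297  23.48085939 106.94881865] [-1.15901057 -0.04142348 -0.31879593] 85.22071129748562 [-1.57119379  0.00418753  0.10057393]
[531.31214115  23.05620504 107.9271827 ] [ 0.81221879  0.0951344  -0.42365855] 85.41235579565269 [-1.57128961  0.00303239  0.09955687]
```

View pics/s4z.png

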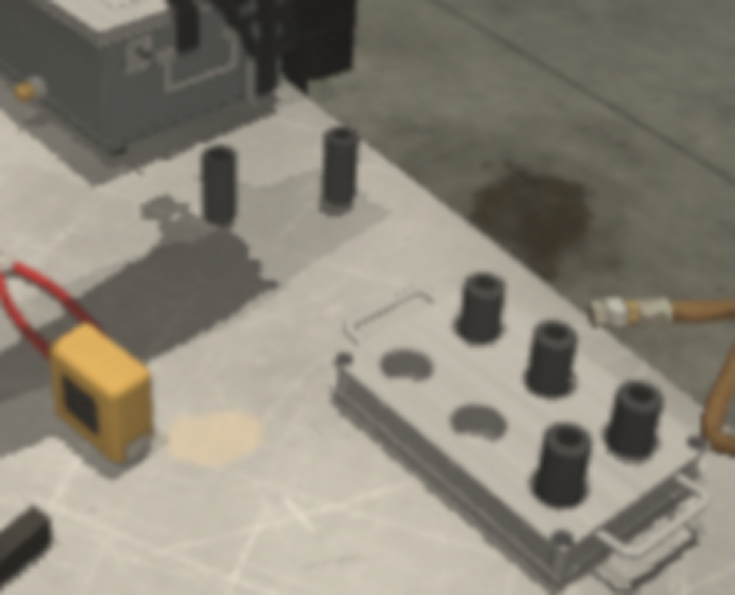

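The first stand-off is seated at the same height as the racked ones, at zoomed (565,465). Next is stand-off B.

{"op": "servo_tool", "data": {
  "increments": [
    {"dx":0.1,"dy":0.1,"dz":-2.5,"ax":0,"ay":0,"az":0,"claw":-1},
    {"dx":0.1,"dy":0.1,"dz":-5,"ax":0,"ay":0,"az":0,"claw":-1},
    {"dx":0.1,"dy":0.1,"dz":-7,"ax":0,"ay":0,"az":0,"claw":-1},
    {"dx":0.1,"dy":0.1,"dz":-7.5,"ax":0,"ay":0,"az":0,"claw":-1},
    {"dx":0.1,"dy":0.1,"dz":-7.5,"ax":0,"ay":0,"az":0,"claw":1},
    {"dx":0.1,"dy":0.1,"dz":-7.5,"ax":0,"ay":0,"az":0,"claw":1},
    {"dx":0.1,"dy":0.1,"dz":-7.5,"ax":0,"ay":0,"az":0,"claw":1},
    {"dx":0.1,"dy":0.1,"dz":-7.5,"ax":0,"ay":0,"az":0,"claw":1}
  ]
}}

```text
clock: 7.53
eef_pos: [534.6, 24.8, 35.0]
tool_rot: [-1.571, -0.003, 0.1]
force: [-0.4, 0.4, -0.4]
width: 39.0
```

{"op": "servo_tool", "data": {
  "increments": [
    {"dx":0,"dy":0,"dz":0,"ax":0,"ay":0,"az":0,"claw":1},
    {"dx":0,"dy":0,"dz":0,"ax":0,"ay":0,"az":0,"claw":1}
  ]
}}

```text
clock: 7.7
eef_pos: [534.4, 25.0, 35.0]
tool_rot: [-1.571, -0.002, 0.1]
force: [0.1, 0.6, 6.8]
width: 26.4
```

{"op": "servo_tool", "data": {
  "increments": [
    {"dx":0,"dy":0,"dz":2,"ax":0,"ay":0,"az":0,"claw":1},
    {"dx":0,"dy":0,"dz":5,"ax":0,"ay":0,"az":0,"claw":1},
    {"dx":0,"dy":0,"dz":8,"ax":0,"ay":0,"az":0,"claw":1},
    {"dx":0.1,"dy":-3,"dz":10,"ax":0,"ay":0,"az":0,"claw":1},
    {"dx":0.2,"dy":-7,"dz":10,"ax":0,"ay":0,"az":0,"claw":1},
    {"dx":0.3,"dy":-11,"dz":10,"ax":0,"ay":0,"az":0,"claw":1},
    {"dx":0.4,"dy":-15,"dz":10,"ax":0,"ay":0,"az":0,"claw":1},
    {"dx":0.4,"dy":-19,"dz":10,"ax":0,"ay":0,"az":0,"claw":1}
  ]
}}

```text
clock: 8.37
eef_pos: [537.3, -166.9, 134.3]
tool_rot: [-1.571, -0.001, 0.101]
force: [1.0, 1.3, -2.5]
width: 26.1
```

{"op": "servo_tool", "data": {
  "increments": [
    {"dx":0,"dy":-4,"dz":0,"ax":0,"ay":0,"az":0,"claw":1},
    {"dx":0,"dy":-8,"dz":0,"ax":0,"ay":0,"az":0,"claw":1},
    {"dx":0.1,"dy":-11.2,"dz":0,"ax":0,"ay":0,"az":0,"claw":1},
    {"dx":0.1,"dy":-11.2,"dz":-1,"ax":0,"ay":0,"az":0,"claw":1},
    {"dx":0.1,"dy":-11.2,"dz":-3.5,"ax":0,"ay":0,"az":0,"claw":1},
    {"dx":0.1,"dy":-11.2,"dz":-5,"ax":0,"ay":0,"az":0,"claw":1},
    {"dx":0.1,"dy":-11.2,"dz":-5,"ax":0,"ay":0,"az":0,"claw":1}
  ]
}}

```text
clock: 8.95
eef_pos: [535.8, -275.9, 80.6]
tool_rot: [-1.567, 0.006, 0.1]
force: [-0.2, -0.5, -1.8]
width: 26.0
```

```bash
cat > v.py <<'E'
import sys
from m import *
n=sys.argv[1]
S=snap('side',f's{n}.png');T=snap('top',f't{n}.png')
P=[]
for _ in range(3):
  s=read_state();P.append(s['eef_pos']); get_image('top')
print(np.round(P,1),s['force'],s['width'],s['tool_rot'])
cv2.imwrite(f'pics/s{n}z.png',cv2.resize(cv2.imread(f'pics/s{n}.png')[200:340,280:440],None,fx=4.2,fy=4.2,interpolation=cv2.INTER_CUBIC))
p=np.mean(P,0)
f=p-[0,0,float(sys.argv[2])]; print('foot',f,(proj(S,[f])-[280,200]+.5)*4.2-.5)
E
python3 v.py 5 35
```

```text
[[ 538.1 -276.6   83.5]
 [ 539.  -277.    84.3]
 [ 539.4 -277.1   84.8]] [ 0.85198095  0.11925067 -1.93212755] 26.04533693783491 [-1.57179175 -0.00173128  0.10073384]
foot [ 538.82977944 -276.90525115   49.21767726] [[241.54322813 353.17795455]]
```

View pics/s5z.png

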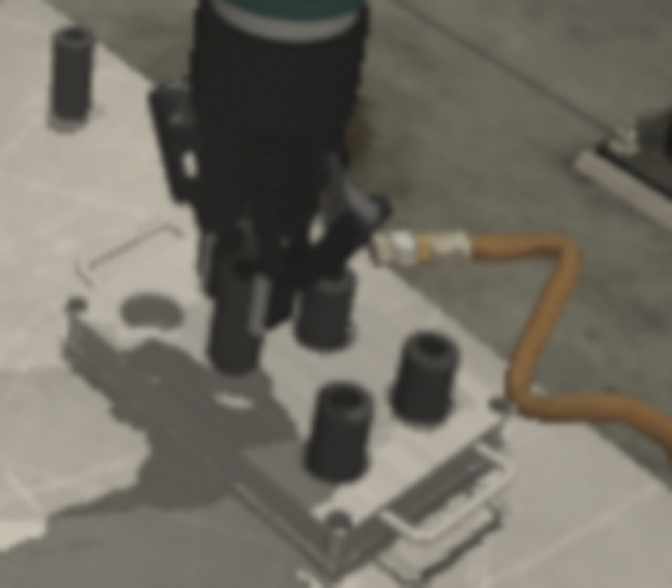

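The foot shows about 1.5 mm back in x relative to the tool. I'll correct by +1.5 mm and insert.

{"op": "servo_tool", "data": {
  "increments": [
    {"dx":0.15,"dy":-0.05,"dz":-0.6,"ax":0,"ay":0,"az":0,"claw":1},
    {"dx":0.15,"dy":-0.05,"dz":-1.4,"ax":0,"ay":0,"az":0,"claw":1},
    {"dx":0.15,"dy":-0.05,"dz":-2.2,"ax":0,"ay":0,"az":0,"claw":1},
    {"dx":0.15,"dy":-0.05,"dz":-3,"ax":0,"ay":0,"az":0,"claw":1},
    {"dx":0.15,"dy":-0.05,"dz":-3.8,"ax":0,"ay":0,"az":0,"claw":1},
    {"dx":0.15,"dy":-0.05,"dz":-3.8,"ax":0,"ay":0,"az":0,"claw":1}
  ]
}}

```text
clock: 9.7
eef_pos: [539.5, -276.9, 44.1]
tool_rot: [-1.569, 0.001, 0.1]
force: [0.3, -0.3, -0.8]
width: 26.0
```

{"op": "servo_tool", "data": {
  "increments": [
    {"dx":0,"dy":0,"dz":0,"ax":0,"ay":0,"az":0,"claw":0},
    {"dx":0,"dy":0,"dz":0,"ax":0,"ay":0,"az":0,"claw":0},
    {"dx":0,"dy":0,"dz":0,"ax":0,"ay":0,"az":0,"claw":0},
    {"dx":0,"dy":0,"dz":3,"ax":0,"ay":0,"az":0,"claw":0},
    {"dx":0,"dy":0,"dz":6.5,"ax":0,"ay":0,"az":0,"claw":0},
    {"dx":0.7,"dy":2,"dz":9,"ax":0,"ay":0,"az":0,"claw":-1},
    {"dx":1.7,"dy":5.5,"dz":9,"ax":0,"ay":0,"az":0,"claw":-1},
    {"dx":2.8,"dy":9,"dz":9,"ax":0,"ay":0,"az":0,"claw":-1}
  ]
}}

```text
clock: 10.37
eef_pos: [569.2, -189.0, 138.1]
tool_rot: [-1.574, -0.005, 0.096]
force: [0.0, 0.9, -1.5]
width: 77.2
```

{"op": "servo_tool", "data": {
  "increments": [
    {"dx":1.2,"dy":3.7,"dz":0,"ax":0,"ay":0,"az":0,"claw":-1},
    {"dx":2.4,"dy":7.4,"dz":0,"ax":0,"ay":0,"az":0,"claw":-1},
    {"dx":3.6,"dy":11.1,"dz":0,"ax":0,"ay":0,"az":0,"claw":-1},
    {"dx":4.8,"dy":14.8,"dz":0,"ax":0,"ay":0,"az":0,"claw":-1},
    {"dx":6,"dy":18,"dz":0,"ax":0,"ay":0,"az":0,"claw":-1},
    {"dx":6,"dy":18.6,"dz":0,"ax":0,"ay":0,"az":0,"claw":-1},
    {"dx":6,"dy":18.6,"dz":0,"ax":0,"ay":0,"az":0,"claw":-1}
  ]
}}

```text
clock: 10.95
eef_pos: [628.5, 3.1, 135.7]
tool_rot: [-1.569, -0.001, 0.106]
force: [0.1, -0.2, -0.2]
width: 85.3
```

```bash
python3 v.py 6 35
```

```text
[[627.6  -2.9 135.6]
 [627.5  -4.1 135.6]
 [627.5  -4.5 135.6]] [-0.45186601 -0.30674929 -0.91425166] 85.39643853653553 [-1.57253483e+00  6.03797471e-04  9.70369476e-02]
foot [627.54607615  -3.84585645 100.60445571] [[ 78.13458689 -16.00107678]]
```

View pics/s6z.png

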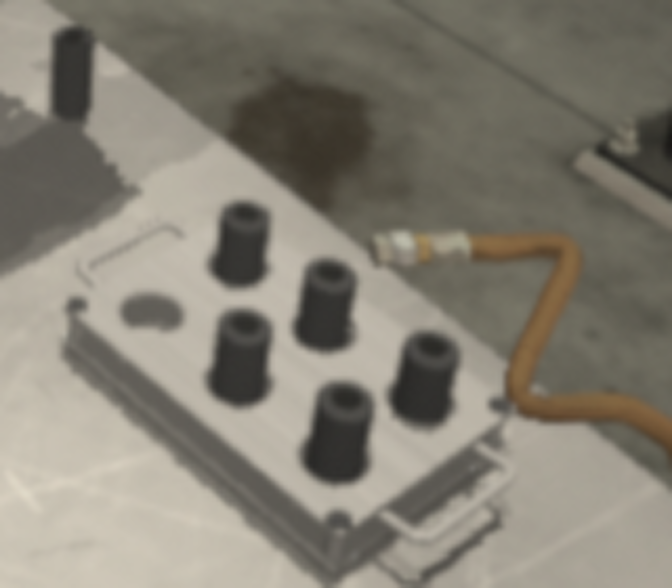

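Two stand-offs are seated, at zoomed (240,355) and (338,430). Going down on the last one.

{"op": "servo_tool", "data": {
  "increments": [
    {"dx":0.1,"dy":0.2,"dz":-3,"ax":0,"ay":0,"az":0,"claw":-1},
    {"dx":0.1,"dy":0.2,"dz":-6,"ax":0,"ay":0,"az":0,"claw":-1},
    {"dx":0.1,"dy":0.2,"dz":-9,"ax":0,"ay":0,"az":0,"claw":-1},
    {"dx":0.1,"dy":0.2,"dz":-10.3,"ax":0,"ay":0,"az":0,"claw":-1},
    {"dx":0.1,"dy":0.2,"dz":-10.3,"ax":0,"ay":0,"az":0,"claw":-1},
    {"dx":0.1,"dy":0.2,"dz":-10.3,"ax":0,"ay":0,"az":0,"claw":-1}
  ]
}}

```text
clock: 11.7
eef_pos: [628.9, -0.7, 32.6]
tool_rot: [-1.571, 0.001, 0.099]
force: [-0.2, 0.4, 1.2]
width: 85.1
```

{"op": "servo_tool", "data": {
  "increments": [
    {"dx":0,"dy":0,"dz":0,"ax":0,"ay":0,"az":0,"claw":1},
    {"dx":0,"dy":0,"dz":0,"ax":0,"ay":0,"az":0,"claw":1},
    {"dx":0,"dy":0,"dz":0,"ax":0,"ay":0,"az":0,"claw":1},
    {"dx":0,"dy":0,"dz":0,"ax":0,"ay":0,"az":0,"claw":1},
    {"dx":0,"dy":0,"dz":0,"ax":0,"ay":0,"az":0,"claw":1},
    {"dx":0,"dy":0,"dz":0,"ax":0,"ay":0,"az":0,"claw":1}
  ]
}}

```text
clock: 12.2
eef_pos: [629.6, 0.4, 33.7]
tool_rot: [-1.571, -0.001, 0.1]
force: [-1.1, 0.5, 6.3]
width: 26.2
```

{"op": "servo_tool", "data": {
  "increments": [
    {"dx":0,"dy":0,"dz":2,"ax":0,"ay":0,"az":0,"claw":1},
    {"dx":0,"dy":0,"dz":5,"ax":0,"ay":0,"az":0,"claw":1},
    {"dx":0,"dy":0,"dz":8,"ax":0,"ay":0,"az":0,"claw":1},
    {"dx":-1,"dy":-2.5,"dz":10,"ax":0,"ay":0,"az":0,"claw":1},
    {"dx":-2.6,"dy":-6,"dz":10,"ax":0,"ay":0,"az":0,"claw":1},
    {"dx":-4.2,"dy":-9.5,"dz":10,"ax":0,"ay":0,"az":0,"claw":1},
    {"dx":-5.8,"dy":-13,"dz":10,"ax":0,"ay":0,"az":0,"claw":1},
    {"dx":-7.4,"dy":-16.5,"dz":10,"ax":0,"ay":0,"az":0,"claw":1}
  ]
}}

```text
clock: 12.87
eef_pos: [553.7, -165.9, 132.6]
tool_rot: [-1.571, 0.0, 0.101]
force: [1.1, -1.0, -1.3]
width: 26.2
```

{"op": "servo_tool", "data": {
  "increments": [
    {"dx":-1.2,"dy":-2.5,"dz":0,"ax":0,"ay":0,"az":0,"claw":1},
    {"dx":-2.3,"dy":-4.8,"dz":0,"ax":0,"ay":0,"az":0,"claw":1},
    {"dx":-2.3,"dy":-4.9,"dz":0,"ax":0,"ay":0,"az":0,"claw":1},
    {"dx":-2.3,"dy":-4.9,"dz":-2,"ax":0,"ay":0,"az":0,"claw":1},
    {"dx":-2.3,"dy":-4.9,"dz":-4,"ax":0,"ay":0,"az":0,"claw":1},
    {"dx":-2.3,"dy":-4.9,"dz":-5,"ax":0,"ay":0,"az":0,"claw":1},
    {"dx":-2.3,"dy":-4.9,"dz":-5,"ax":0,"ay":0,"az":0,"claw":1}
  ]
}}

```text
clock: 13.45
eef_pos: [530.0, -212.7, 80.2]
tool_rot: [-1.568, 0.005, 0.101]
force: [-0.1, 0.5, -1.3]
width: 26.1
```

```bash
python3 v.py 7 33
```

```text
[[ 532.  -213.3   82.5]
 [ 532.5 -213.5   83.1]
 [ 532.8 -213.7   83.4]] [-0.2063737   0.17701334 -0.98485452] 26.644740564708464 [-1.57149360e+00 -1.44114505e-03  1.00566303e-01]
foot [ 532.42042794 -213.49617895   50.00047108] [[154.21148519 284.2886677 ]]
```

View pics/s7z.png

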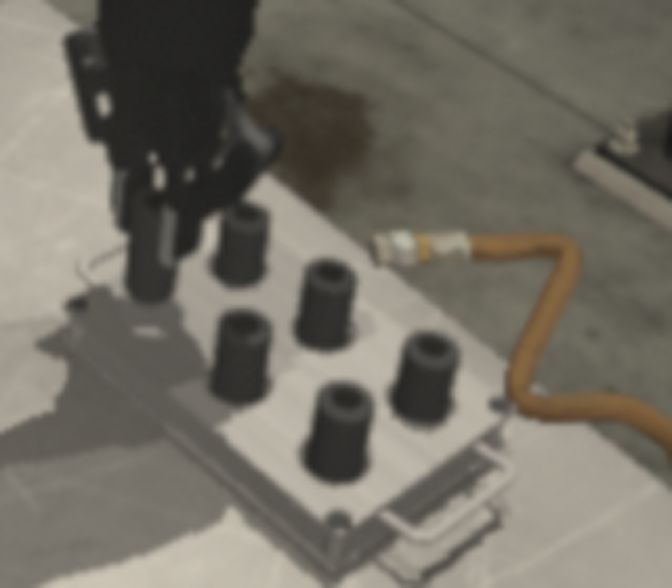

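{"op": "servo_tool", "data": {
  "increments": [
    {"dx":0,"dy":-0.05,"dz":-0.6,"ax":0,"ay":0,"az":0,"claw":1},
    {"dx":0,"dy":-0.05,"dz":-1.4,"ax":0,"ay":0,"az":0,"claw":1},
    {"dx":0,"dy":-0.05,"dz":-2.2,"ax":0,"ay":0,"az":0,"claw":1},
    {"dx":0,"dy":-0.05,"dz":-3,"ax":0,"ay":0,"az":0,"claw":1},
    {"dx":0,"dy":-0.05,"dz":-3.8,"ax":0,"ay":0,"az":0,"claw":1},
    {"dx":0,"dy":-0.05,"dz":-3.9,"ax":0,"ay":0,"az":0,"claw":1}
  ]
}}

```text
clock: 14.2
eef_pos: [531.7, -213.9, 42.6]
tool_rot: [-1.57, 0.001, 0.1]
force: [-1.5, -0.1, 6.5]
width: 26.0
```

Light contact (6.5 N) at the seated height. Releasing and lifting clear.

{"op": "servo_tool", "data": {
  "increments": [
    {"dx":0,"dy":0,"dz":0,"ax":0,"ay":0,"az":0,"claw":0},
    {"dx":0,"dy":0,"dz":0,"ax":0,"ay":0,"az":0,"claw":0},
    {"dx":0,"dy":0,"dz":0,"ax":0,"ay":0,"az":0,"claw":0},
    {"dx":0,"dy":0,"dz":3,"ax":0,"ay":0,"az":0,"claw":0},
    {"dx":0,"dy":0,"dz":6.5,"ax":0,"ay":0,"az":0,"claw":0},
    {"dx":-0.5,"dy":2,"dz":10,"ax":0,"ay":0,"az":0,"claw":0},
    {"dx":-1,"dy":5,"dz":13,"ax":0,"ay":0,"az":0,"claw":0},
    {"dx":-1.5,"dy":8.5,"dz":15,"ax":0,"ay":0,"az":0,"claw":0}
  ]
}}

```text
clock: 14.87
eef_pos: [517.8, -130.7, 196.4]
tool_rot: [-1.573, -0.004, 0.096]
force: [1.5, 0.7, 0.2]
width: 42.8
```

```bash
python3 v.py 8 33; python3 - <<'E'
import cv2,numpy as np
cv2.imwrite('pics/t8z.png',np.clip(1.5*cv2.resize(cv2.imread('pics/t8.png')[125:225,110:385],None,fx=2.8,fy=2.8,interpolation=cv2.INTER_CUBIC),0,255).astype('uint8'))
E
```

```text
[[ 519.  -122.6  197.4]
 [ 518.3 -125.9  195.8]
 [ 517.5 -128.2  194.6]] [ 0.35915495 -0.58105265 -0.52781825] 42.574927568526675 [-1.57145531 -0.00201163  0.10283803]
foot [ 518.26654604 -125.54624914  162.92211322] [[45.81531084 33.19623811]]
```

View pics/s8.png

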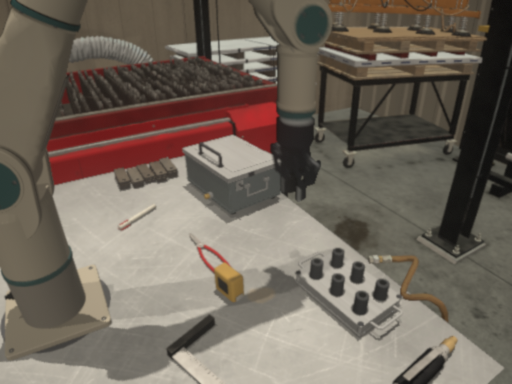

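View pics/t8z.png

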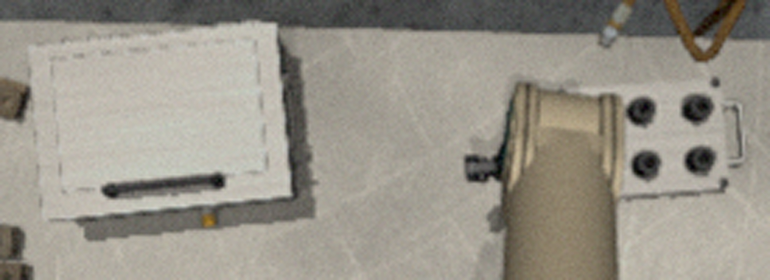

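All six stand-offs show at equal height in the rack. In the side view the three front ones are at about (316,266), (337,284) and (360,302). Next I'll measure the lid handle, which is unobstructed in this view.

```bash
python3 - <<'E'
import cv2,numpy as np
s=cv2.imread('pics/s8.png');t=cv2.imread('pics/t8.png')
cv2.imwrite('pics/s8h.png',cv2.resize(s[130:180,180:290],None,fx=7,fy=7,interpolation=cv2.INTER_CUBIC))
cv2.imwrite('pics/t8h.png',np.clip(1.5*cv2.resize(t[170:210,130:220],None,fx=8,fy=8,interpolation=cv2.INTER_CUBIC),0,255).astype('uint8'))
E
```

```text
(no output)
```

View pics/s8h.png

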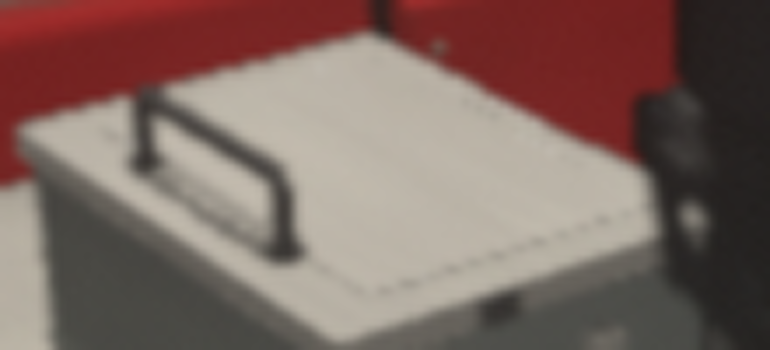

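View pics/t8h.png

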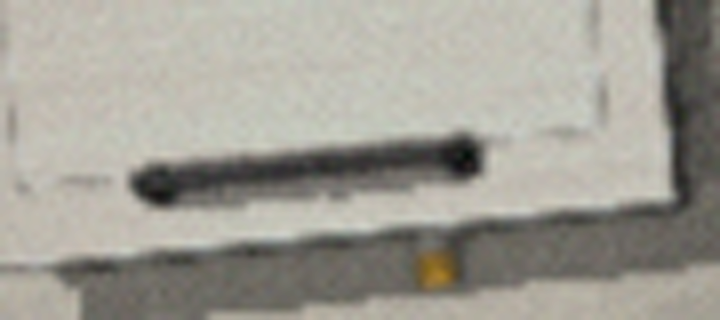

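```bash
python3 - <<'E'
from h import *
S=get_image('side');T=get_image('top')
z=lambda p,o,k: (np.array(p)+.5)/k-.5+np.array(o)
P=onz(S,z([(148,97),(283,172),(216,133)],(180,130),7),167);print('S',P.round(1),np.linalg.norm(P[0]-P[1]))
P=onz(T,z([(140,180),(474,152),(306,166)],(130,170),8),167);print('T',P.round(1),np.linalg.norm(P[0]-P[1]))
s=read_state();print(s['eef_pos'],s['qpos'].round(2))
E
```

```text
S [[486.5 324.  167. ]
 [503.3 216.5 167. ]
 [496.1 269.8 167. ]] 108.78638894790598
T [[488.7 332.7 167. ]
 [502.8 205.2 167. ]
 [495.8 269.2 167. ]] 128.25555871239692
[ 516.42311595 -130.42791118  192.77672061] [ 0.27  0.51 -0.1   1.88  0.08  0.75  1.79]
```

{"op": "servo_tool", "data": {
  "increments": [
    {"dx":-0.2,"dy":3,"dz":1,"ax":0,"ay":0,"az":-0.12,"claw":0},
    {"dx":-0.4,"dy":6,"dz":2,"ax":0,"ay":0,"az":-0.24,"claw":-1},
    {"dx":-0.6,"dy":9,"dz":3,"ax":0,"ay":0,"az":-0.36,"claw":-1},
    {"dx":-0.8,"dy":12,"dz":4,"ax":0,"ay":0,"az":-0.48,"claw":-1},
    {"dx":-1,"dy":15,"dz":5,"ax":0,"ay":0,"az":-0.6,"claw":-1},
    {"dx":-1.2,"dy":18,"dz":5,"ax":0,"ay":0,"az":-0.72,"claw":-1},
    {"dx":-1.4,"dy":21,"dz":5,"ax":0,"ay":0,"az":-0.84,"claw":-1},
    {"dx":-1.6,"dy":24,"dz":5,"ax":0,"ay":0,"az":-0.96,"claw":-1}
  ]
}}

```text
clock: 15.88
eef_pos: [501.0, 110.9, 242.8]
tool_rot: [-1.572, -0.0, -0.868]
force: [-0.2, -0.1, 0.1]
width: 85.4
```

{"op": "servo_tool", "data": {
  "increments": [
    {"dx":-0.1,"dy":3,"dz":0,"ax":0,"ay":0,"az":-0.12,"claw":-1},
    {"dx":-0.2,"dy":6,"dz":0,"ax":0,"ay":0,"az":-0.24,"claw":-1},
    {"dx":-0.3,"dy":9,"dz":0,"ax":0,"ay":0,"az":-0.36,"claw":-1},
    {"dx":-0.4,"dy":12,"dz":0,"ax":0,"ay":0,"az":-0.48,"claw":-1},
    {"dx":-0.5,"dy":15,"dz":0,"ax":0,"ay":0,"az":-0.59,"claw":-1},
    {"dx":-0.5,"dy":16,"dz":0,"ax":0,"ay":0,"az":-0.59,"claw":-1},
    {"dx":-0.5,"dy":16,"dz":0,"ax":0,"ay":0,"az":-0.59,"claw":-1}
  ]
}}

```text
clock: 16.47
eef_pos: [495.5, 273.5, 242.2]
tool_rot: [-1.572, -0.0, -1.444]
force: [0.9, 0.2, 0.3]
width: 85.2
```

```bash
python3 v.py 9 33;python3 - <<'E'
import cv2
cv2.imwrite('pics/s9h.png',cv2.resize(cv2.imread('pics/s9.png')[60:220,130:310],None,fx=4,fy=3.7))
from h import read_state; print(read_state()['qpos'].round(2))
E
```

```text
[[496.3 268.9 242.7]
 [496.5 268.1 243. ]
 [496.6 268.  243.3]] [-0.1239107  -0.11881801  0.80992872] 84.97984463309538 [-1.57145363 -0.00172299 -1.45262133]
foot [496.4389107  268.34091639 210.00824308] [[-293.47922559 -270.64154379]]
[-0.73  0.5   0.29  1.75 -0.17  0.91 -0.26]
```

View pics/s9h.png

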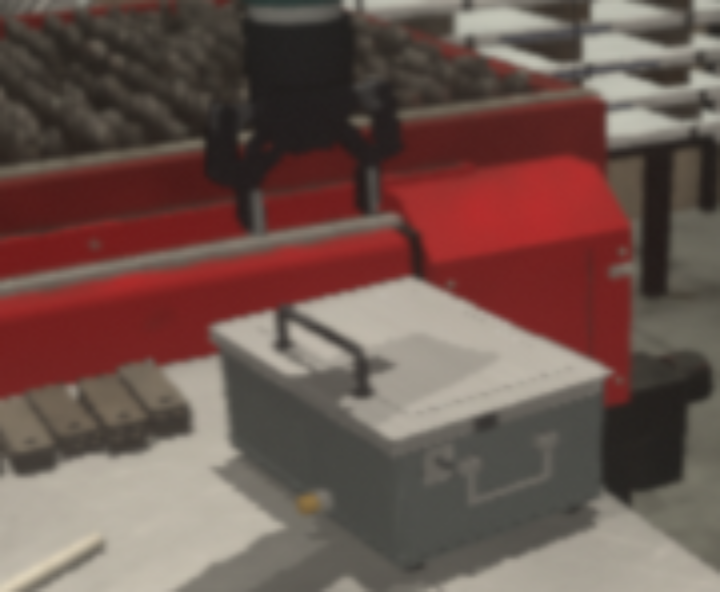

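The gripper is centred above the bar (zoomed (320,330)), with jaws across it. Descending.

{"op": "servo_tool", "data": {
  "increments": [
    {"dx":0,"dy":0.1,"dz":-2.5,"ax":0,"ay":0,"az":0,"claw":-1},
    {"dx":0,"dy":0.1,"dz":-5,"ax":0,"ay":0,"az":0,"claw":-1},
    {"dx":0,"dy":0.1,"dz":-7.5,"ax":0,"ay":0,"az":0,"claw":-1},
    {"dx":0,"dy":0.1,"dz":-9,"ax":0,"ay":0,"az":0,"claw":-1},
    {"dx":0,"dy":0.1,"dz":-9.5,"ax":0,"ay":0,"az":0,"claw":-1},
    {"dx":0,"dy":0.1,"dz":-9.5,"ax":0,"ay":0,"az":0,"claw":-1},
    {"dx":0,"dy":0.1,"dz":-9.5,"ax":0,"ay":0,"az":0,"claw":-1}
  ]
}}

```text
clock: 17.3
eef_pos: [496.8, 271.1, 149.3]
tool_rot: [-1.57, 0.0, -1.451]
force: [0.1, -1.2, -0.5]
width: 85.3
```

{"op": "servo_tool", "data": {
  "increments": [
    {"dx":0,"dy":0,"dz":0,"ax":0,"ay":0,"az":0,"claw":1},
    {"dx":0,"dy":0,"dz":0,"ax":0,"ay":0,"az":0,"claw":1},
    {"dx":0,"dy":0,"dz":0,"ax":0,"ay":0,"az":0,"claw":1},
    {"dx":0,"dy":0,"dz":0,"ax":0,"ay":0,"az":0,"claw":1},
    {"dx":0,"dy":0,"dz":0,"ax":0,"ay":0,"az":0,"claw":1},
    {"dx":0,"dy":0,"dz":0,"ax":0,"ay":0,"az":0,"claw":1},
    {"dx":0,"dy":0,"dz":0,"ax":0,"ay":0,"az":0,"claw":1}
  ]
}}

```text
clock: 17.88
eef_pos: [494.3, 271.8, 148.8]
tool_rot: [-1.574, -0.0, -1.449]
force: [-3.4, -0.7, 5.3]
width: 7.7
```

```bash
python3 v.py 10 33;python3 - <<'E'
import cv2
cv2.imwrite('pics/s10h.png',cv2.resize(cv2.imread('pics/s10.png')[90:220,150:300],None,fx=5,fy=4.5))
E
```

```text
[[494.3 271.8 148.8]
 [494.3 271.8 148.8]
 [494.3 271.8 148.8]] [-2.62621228 -1.34838249  5.29758914] 7.900493171950978 [-1.57390902e+00 -1.24336017e-04 -1.44927399e+00]
foot [494.31691232 271.76482945 115.78758893] [[-288.99010203 -149.81261093]]
```

View pics/s10h.png

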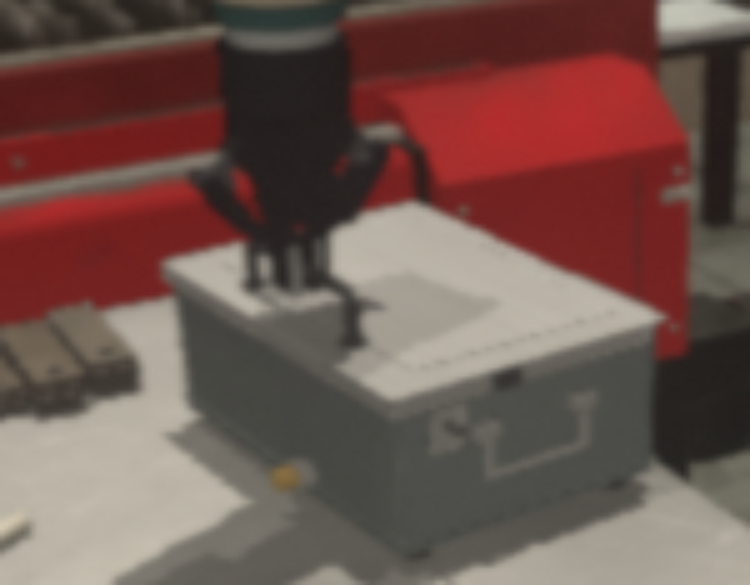

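The bar is gripped (reading 7.7 mm, which has the same −2 mm bias as on the stand-offs). I'll lift along the arc to about 35°.

{"op": "servo_tool", "data": {
  "increments": [
    {"dx":0.2,"dy":0.05,"dz":1.5,"ax":0,"ay":0,"az":0,"claw":1},
    {"dx":0.75,"dy":0.1,"dz":2.9,"ax":0,"ay":0,"az":0,"claw":1},
    {"dx":1.4,"dy":0.2,"dz":4.3,"ax":0,"ay":0,"az":0,"claw":1},
    {"dx":2.2,"dy":0.3,"dz":5.65,"ax":0,"ay":0,"az":0,"claw":1},
    {"dx":3.1,"dy":0.4,"dz":6.9,"ax":0,"ay":0,"az":0,"claw":1},
    {"dx":4.1,"dy":0.5,"dz":8.05,"ax":0,"ay":0,"az":0,"claw":1},
    {"dx":5.2,"dy":0.6,"dz":9.15,"ax":0,"ay":0,"az":0,"claw":1},
    {"dx":5.2,"dy":0.6,"dz":9.15,"ax":0,"ay":0,"az":0,"claw":1}
  ]
}}

```text
clock: 18.8
eef_pos: [546.2, 278.3, 241.2]
tool_rot: [-1.576, 0.001, -1.449]
force: [-8.3, 0.0, 1.4]
width: 7.9
```

```bash
python3 v.py 11 33;python3 - <<'E'
import cv2
cv2.imwrite('pics/s11h.png',cv2.resize(cv2.imread('pics/s11.png')[60:220,130:310],None,fx=4,fy=3.7))
from h import read_state; s=read_state();print(s['qpos'].round(2),s['torque'])
E
```

```text
[[544.4 278.  239.5]
 [544.  278.  239.2]
 [543.9 278.  239. ]] [-5.94109826 -0.4971812   1.17752579] 7.889129189916577 [-1.57947223e+00 -1.62631037e-04 -1.44864782e+00]
foot [544.07310863 278.02068504 206.21839054] [[-237.26937458 -282.01069232]]
[-0.69  0.58  0.28  1.62 -0.18  0.97 -0.23] [-0.1168418   1.634404    0.01476345]
```

View pics/s11h.png

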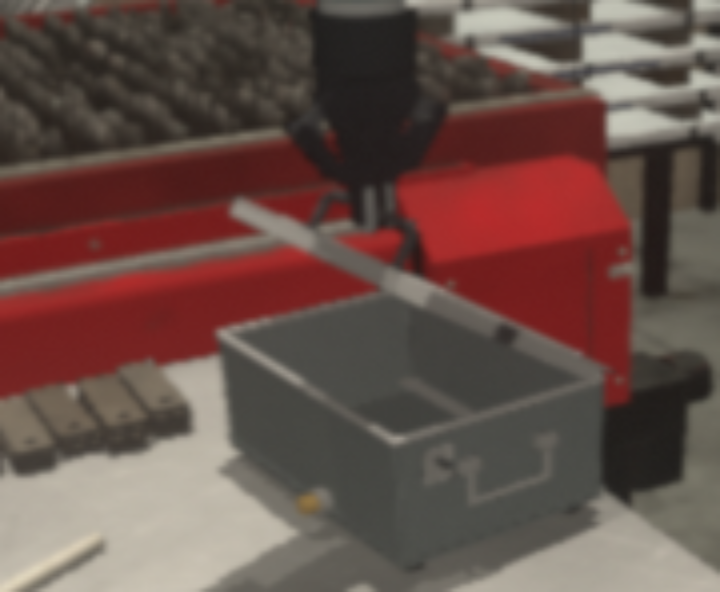

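The lid is up about 34° with the handle in the fingers. I'll continue along the arc to 60°.

{"op": "servo_tool", "data": {
  "increments": [
    {"dx":1.2,"dy":0.15,"dz":1,"ax":0,"ay":0,"az":0,"claw":1},
    {"dx":2.45,"dy":0.3,"dz":1.9,"ax":0,"ay":0,"az":0,"claw":1},
    {"dx":3.8,"dy":0.45,"dz":2.6,"ax":0,"ay":0,"az":0,"claw":1},
    {"dx":5.2,"dy":0.6,"dz":3.25,"ax":0,"ay":0,"az":0,"claw":1},
    {"dx":6.6,"dy":0.8,"dz":3.75,"ax":0,"ay":0,"az":0,"claw":1},
    {"dx":6.6,"dy":0.8,"dz":3.75,"ax":0,"ay":0,"az":0,"claw":1},
    {"dx":6.6,"dy":0.8,"dz":3.75,"ax":0,"ay":0,"az":0,"claw":1}
  ]
}}

```text
clock: 19.63
eef_pos: [614.3, 287.0, 280.2]
tool_rot: [-1.569, 0.002, -1.449]
force: [-4.2, -0.6, 11.4]
width: 7.2
```

```bash
python3 v.py 12 33;python3 - <<'E'
import cv2,numpy as np
cv2.imwrite('pics/s12h.png',cv2.resize(cv2.imread('pics/s12.png')[60:220,130:310],None,fx=4,fy=3.7))
from h import read_state; s=read_state();print(s['qpos'].round(2),s['torque'])
d=s['eef_pos']-[494.3,271.8,148.8]; f=d[0]*.993+d[1]*.117
print(d,'angle',np.degrees(np.arctan2(40+d[2],172-f)-np.arctan2(40,172)),np.hypot(40+d[2],172-f))
E
```

```text
[[613.8 286.9 280.1]
 [613.7 286.8 280. ]
 [613.6 286.9 280.1]] [-4.52690226 -0.3750438  10.37819846] 7.589400025992408 [-1.56962248  0.00221507 -1.44893464]
foot [613.68374378 286.85843901 247.05411297] [[-158.69465696 -355.57608144]]
[-0.63  0.64  0.28  1.38 -0.19  1.15 -0.21] [-0.01501253  0.77736777  0.03592576]
[119.30729664  15.06184075 131.23558005] angle 60.0877017852376 178.88908069893023
```

View pics/s12h.png

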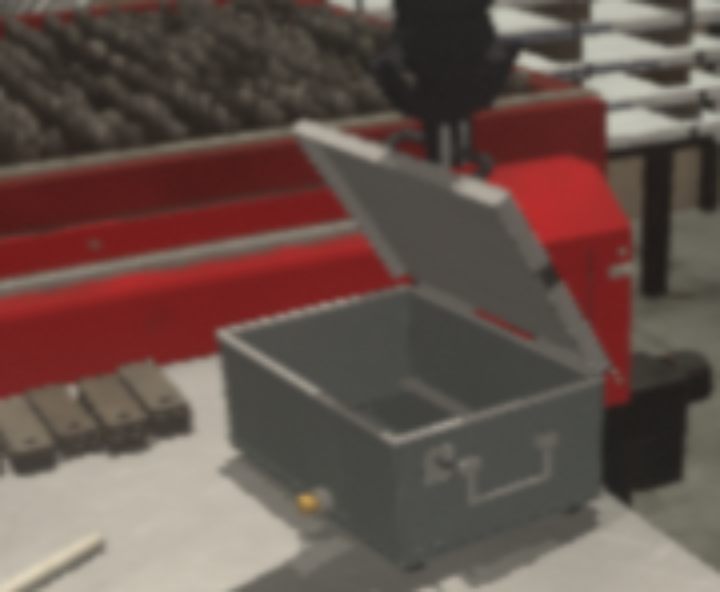

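```bash
python3 - <<'E'
from h import *
S=get_image('side')
o=np.array([566.8,278,0]);c,s_=np.cos(.117),np.sin(.117);R=np.array([[c,-s_,0],[s_,c,0],[0,0,1]])
pix=np.array([[503,200],[297,125],[505,190],[296,120]]);print('obs',pix/np.array([4,3.7])+[130,60])
for th in(50,55,60,65,70):
    t=np.radians(th); e=np.array([-np.cos(t),0,np.sin(t)]);n=np.array([np.sin(t),0,np.cos(t)])
    P=[o+R@(np.array([99,y,127])+198*e+5*n) for y in(-138,138)]
    print(th,proj(S,P).round(1).tolist())
s=read_state();print(s['eef_pos'],s['force'],s['qd'].round(4),s['clock'])
E
```

```text
obs [[255.75       114.05405405]
 [204.25        93.78378378]
 [256.25       111.35135135]
 [204.          92.43243243]]
50 [[248.8, 120.2], [199.3, 98.7]]
55 [[253.0, 115.5], [202.9, 94.9]]
60 [[257.5, 111.2], [206.7, 91.4]]
65 [[262.1, 107.4], [210.8, 88.3]]
70 [[266.9, 104.1], [215.0, 85.6]]
[613.57915106 286.8687108  280.02337936] [-5.08347228 -0.32882199 10.94606722] [-0.0008  0.0007  0.0007 -0.      0.001   0.001  -0.0018] 19.9333
```

From the handle arc the lid angle is 60.1°; the lid's corners in the picture, (256,111) and (204,92), put it at 57–60°. I'll ease off some of the vertical load on the grip, hold, and re-check.

{"op": "servo_tool", "data": {
  "increments": [
    {"dx":0.05,"dy":0,"dz":0.15,"ax":0,"ay":0,"az":0,"claw":1},
    {"dx":0.05,"dy":0,"dz":0.15,"ax":0,"ay":0,"az":0,"claw":1},
    {"dx":0.05,"dy":0,"dz":0.15,"ax":0,"ay":0,"az":0,"claw":1},
    {"dx":0.05,"dy":0,"dz":0.15,"ax":0,"ay":0,"az":0,"claw":1},
    {"dx":0.05,"dy":0,"dz":0.15,"ax":0,"ay":0,"az":0,"claw":1},
    {"dx":0.05,"dy":0,"dz":0.15,"ax":0,"ay":0,"az":0,"claw":1},
    {"dx":0.05,"dy":0,"dz":0.15,"ax":0,"ay":0,"az":0,"claw":1},
    {"dx":0.05,"dy":0,"dz":0.15,"ax":0,"ay":0,"az":0,"claw":1}
  ]
}}

```text
clock: 20.6
eef_pos: [613.8, 286.9, 280.2]
tool_rot: [-1.571, 0.002, -1.449]
force: [-3.8, 0.6, 7.5]
width: 7.0
```

```bash
python3 v.py 13 33;python3 - <<'E'
import cv2,numpy as np
from h import read_state; s=read_state();print(s['torque'],s['clock'],s['width'])
d=s['eef_pos']-[494.3,271.8,148.8]; f=d[0]*.993+d[1]*.117
print(d,'angle',np.degrees(np.arctan2(40+d[2],172-f)-np.arctan2(40,172)),np.hypot(40+d[2],172-f))
E
```

```text
[[613.8 286.9 280.1]
 [613.8 286.9 280.1]
 [613.8 286.9 280.1]] [-4.18411372  0.42621237  7.70046637] 7.548070700134295 [-1.57101892  0.00167889 -1.44892607]
foot [613.8257714  286.88066781 247.13899823] [[-158.5395205  -355.72705899]]
[ 0.12919042  0.71383469 -0.0012168 ] 20.85 7.652394934717807
[119.51254723  15.06408734 131.33265529] angle 60.159251923686185 178.923088005559
```

View pics/s13.png

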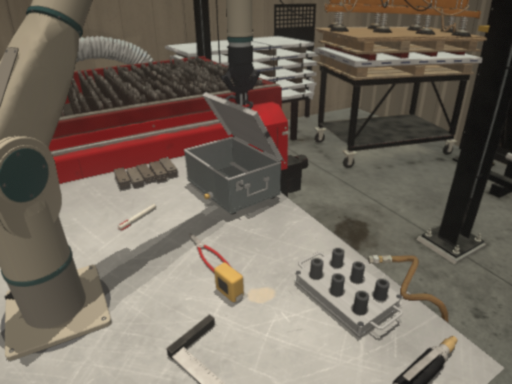

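View pics/s13z.png

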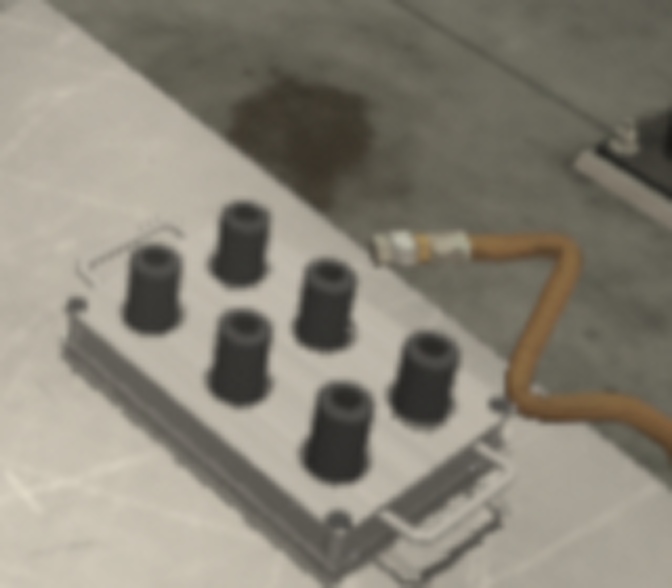

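View pics/t13.png

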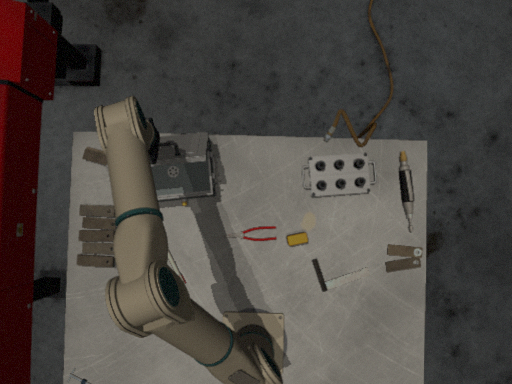

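All six stand-offs stand upright at one height in the rack. The tape (297,239) and pliers (257,234) haven't moved, and the lid is steady in the fingers at about 60°. Handing in.

```bash
python3 -c "
from cell import finish_job,read_state
print(finish_job()); s=read_state(); print(s['clock'],s['eef_pos'],s['width'])"
```

```text
the job is handed in; nothing more can be done
None
the job is handed in; nothing more can be done
```

The three loose stand-offs are in the rack's empty holes, and I handed the job in with the gripper still holding the lid open at about 60°. It took about 21 s of the 72 s allowed.

- **Stand-offs:** in the last side picture all six stand upright at the same height, one to a hole. That was judged by eye; I did not measure foot heights.
- **Lid:** the handle's arc gives 60.2°. An earlier check from the lid's corners in the picture gave 57–60°, slightly lower but within the 55–65° limits. The tool position stayed steady to 0.1 mm over the last readings.
- **Grip:** the gripper still had about 8–9 N on the handle, mostly upward. I eased it from about 11 N, and it did not move further. The arc radius came out 2 mm over nominal, so the bar may have shifted slightly in the pads.
- **Tools:** the tape measure and pliers are where they were in the first pictures.

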